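# Squeeze-test the washed squeeze bottles

### The job

The two orange squeeze bottles in the wooden caddy are washed and empty, but the plastic of one, both or neither may have gone stiff with age. One bottle at a time, finishing it before taking the next: take it out, stand it on the bare counter, let go and squeeze its belly across the two broad cheeks; if it is soft stand it upright in the aluminium tray, if it is stiff put it into the green recycling bin. Leave the two bottles that stand apart, the mug and the pepper mill as they are.

Things in the scene. Friction and masses are not known exactly. Their poses are not given: they have to be found in the camera images.
- bottle_1: orange squeeze bottle, 70 g, origin under its centre. Belly 66 mm along x, 46 thick along y across its two broad cheeks (56 wide, 5 to 67 high), 72 tall. Round white cap 35 wide, 79 to 99 high. Soft: each cheek sinks 5 mm along y under 12 N and springs back; stiff: under 1 mm. All four look alike, any may be either. Starts in a caddy cell, or apart, beyond the caddy
- bottle_2: orange squeeze bottle, 70 g, origin under its centre. Belly 66 mm along x, 46 thick along y across its two broad cheeks (56 wide, 5 to 67 high), 72 tall. Round white cap 35 wide, 79 to 99 high. Soft: each cheek sinks 5 mm along y under 12 N and springs back; stiff: under 1 mm. All four look alike, any may be either. Starts in a caddy cell, or apart, beyond the caddy
- bottle_3: orange squeeze bottle, 70 g, origin under its centre. Belly 66 mm along x, 46 thick along y across its two broad cheeks (56 wide, 5 to 67 high), 72 tall. Round white cap 35 wide, 79 to 99 high. Soft: each cheek sinks 5 mm along y under 12 N and springs back; stiff: under 1 mm. All four look alike, any may be either. Starts in a caddy cell, or apart, beyond the caddy
- bottle_4: orange squeeze bottle, 70 g, origin under its centre. Belly 66 mm along x, 46 thick along y across its two broad cheeks (56 wide, 5 to 67 high), 72 tall. Round white cap 35 wide, 79 to 99 high. Soft: each cheek sinks 5 mm along y under 12 N and springs back; stiff: under 1 mm. All four look alike, any may be either. Starts in a caddy cell, or apart, beyond the caddy
- caddy: fixed wooden caddy, 88 mm along x, 127 along y; walls 66 high, 5 thick, hiding the bottles' bellies but not the caps. Origin: its centre at counter level. Two open cells, 78 by 56 inside, centred 30.5 mm either side of the origin along y, each with a bottle standing at counter level, x axes alike. Bare counter for 200 mm beyond it (+x)
- tray_in (a point): centre of the inner floor (5 mm above the counter) of a fixed low aluminium tray, 160 mm along x, 260 mm along y, outer; rim 18 mm above the counter, walls 5 mm
- bin_in (a point): centre of the inner floor (5 mm above the counter) of a fixed green recycling bin, an open box 160 mm along x, 260 mm along y, outer; rim 90 mm above the counter, walls 5 mm
- mug: blue mug, 80 mm wide, 95 mm tall, origin at the centre of its underside; leave alone
- mill: dark wooden pepper mill, 56 mm wide, 142 mm tall, origin at the centre of its underside; leave alone

How it is judged:
By the outcome, as a careful person would: the job done as asked, in the order asked, and still so for the second after the job is handed in, with the robot touching nothing.
It also fails if it takes over 72 s, if anything falls off the work surface, if the arm or the gripper's body presses on something with over 40 N, if the wrist force passes 120 N, or if a joint passes its speed limit or range.

### The arm

A 7-joint arm with a two-finger parallel gripper is mounted at the origin on the work surface. World frame = base frame: x ahead of the robot, y to its left, z up, the work surface at z = 0. Lengths are in m, angles in rad, forces in N, time in s.
With the tool pointing down it reaches from about 0.35 to 0.9 m from the base axis. Payload 8.1 kg.
Tool frame: the origin (TCP) lies at the very end of the fingers, on their centre line; the grasp point (between the pads) lies arm.grip_point_offset behind it (arm.grip_point_offset is the distance from the TCP to the grasp point, in m); z points along the fingers, y is the line along which they close (so a half turn about z gives the same grasp; the last joint's range is limited). The gripper opens to 92 mm and grips with 3 to 60 N. Pads are 19 mm wide; open, the fingers measure 130 mm over their backs; the gripper's body (75 mm by 190 mm) begins 47 mm behind the grasp point.
Start: joints at [1.02, 0.434, 0.025, 1.573, -0.012, 1.134, -0.075], TCP at [0.271, -0.563, 0.227] pointing down, gripper open.
Joint ranges: [-2.62, 2.62], [-0.44, 2.09], [-1.27, 1.32], [0.08, 2.57], [-1.32, 4.46], [0.12, 2], [-2.74, 2.74]. Speed limits (rad/s): [2.22, 2.22, 3.01, 3.01, 3.14, 3.14, 3.14].

### API

Orientations are given as a rotation vector (axis times angle).
In Python, from cell import arm gives the robot as it stands. The module is installed in compiled form; this text tells all that it offers.
- The arm moves only by the shell command python3 -m creep 'ROWS' [OPENING] [FORCE]. ROWS is JSON, a list of rows, each a list of 6 numbers: the shift along the tool's x, y, z scaled (see below), then the turn, a rotation vector about the tool's x, y, z scaled (see below). A call has 1 to 20 rows; each row shifts and turns the commanded pose from where the row before left it, along the tool's axes as they then stand; what a row does not reach is not made up. The controller multiplies each number of a shift by 0.4 m and each number of a turn by 120 degrees. A row lasts 1/12 s, in which the tool goes at most 41.7 mm and 7.16 degrees, less where a joint would pass 70% of its speed; a pose out of reach is approached as far as the arm can. A call with a number of a shift or a turn outside -1 to 1 is refused whole. A call with a gripper value outside its range is refused whole. OPENING is the closure, from -1 (fully open) to 1 (shut), set as the call begins (- or left out, the last holds). The fingers move at their own pace and stop on an object; FORCE is the grip in N (left out, the last holds). Time passes only in rows, so rows that do not move let the fingers close. It gives the time, the measured TCP pose, the force, the opening and the grip force at its end, in the units of the state.
- arm.observe(): the state, without advancing time (a new reading comes with each control period).
- arm.get_image(name): name is "side" or "top" or "wrist"; returns a dict with "frame" (480x640x3 uint8, red, green, blue), "intrinsics" (3x3 intrinsics, pixels), "rvec" (rotation vector, rad) and "tvec" (3), from world to camera coordinates, as OpenCV has them; the wrist camera has in their place "mount" (4x4, takes a point from camera to tool coordinates, whose origin is the TCP and whose axes are the flange's). Camera axes: x right, y down, z forward; pixel columns grow to the right and rows downward; lengths in m; the calibration is good to about 2 mm. A picture is of the moment at which its call begins: read the wrist's pose just before it. There is no depth.
- arm.sign_off(): hands the job in; it is judged then, once.
The state is a dict: "clock": time; "joints": joint angles; "dq": joint speeds; "joint_efforts": joint torques, N m; "position": TCP position; "ee_rot": TCP orientation; "force": force on the tool from outside, world axes, zero at the start; "ft_torque": the same for the moment, N m; "width": opening from 0.0 (shut) to 1.0 (fully open); "gripper_force": force on a finger pad.
Only numpy, scipy, OpenCV 4.12 (cv2) and the standard library are available. Lean on these libraries where they do the work, as an engineer would, in place of code of your own. Each camera call takes 0.05 s, during which the arm holds its last target. There are 200 camera calls.

## Working session

There is one attempt and no reset: what is moved stays moved. The work goes in short steps, Python scripts to look and compute and a shell command to move; the robot and the scene stay as the last step left them, time stands still between calls to the robot, and variables do not carry over. Pictures are saved under pics/ and viewed, at most 10 in all, crops included, and the job is handed in when it is done.

```bash
mkdir -p pics; python3 - <<'E'
from cell import arm
import cv2,pickle
s=arm.observe();print(s, arm.grip_point_offset)
for n in("side","top"):
    d=arm.get_image(n);cv2.imwrite(f"pics/{n}0.png",d["frame"][:,:,::-1]);pickle.dump(d,open(n+".pkl","wb"));print(n,d["intrinsics"],d["rvec"],d["tvec"])
E
```

```text
{'clock': 0.0, 'joints': array([ 1.02037801,  0.43520069,  0.02498326,  1.57410984, -0.01162165,
        1.13400743, -0.07509718]), 'dq': array([ 0.00221386,  0.00024126, -0.00152693, -0.00115541,  0.00153606,
       -0.00116356, -0.00070215]), 'joint_efforts': array([ 1.03623090e-03, -6.67848158e+01,  9.86110680e-01, -3.14470911e+01,
       -6.03797031e-02,  4.28106403e-02,  2.70364071e-04]), 'position': array([ 0.27034736, -0.56292491,  0.22595401]), 'ee_rot': array([-3.06172893e+00, -6.97102515e-01,  7.44323174e-04]), 'force': array([-0.41805527,  0.4139404 , -0.10466554]), 'ft_torque': array([ 0.00819044,  0.00788981, -0.00935779]), 'gripper_force': 0.0, 'width': 0.9995235951773257} 0.0188
side [[444.98002227   0.         319.28507289]
 [  0.         444.98002227 241.09715554]
 [  0.           0.           1.        ]] [ 0.74768993 -2.52700369  1.22671816] [0.51169803 0.2463895  0.75477197]
top [[485.05987164   0.         331.32274759]
 [  0.         485.05987164 247.3306607 ]
 [  0.           0.           1.        ]] [ 2.12432451 -2.09014432  0.21900266] [-0.01305042  0.60885918  0.9754871 ]
```

View pics/side0.png

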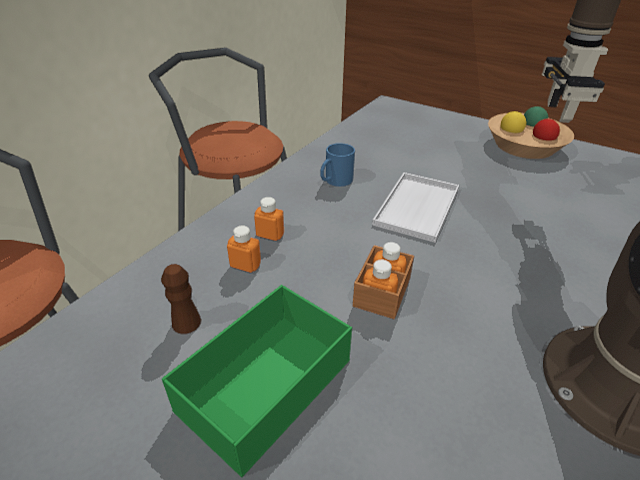

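View pics/top0.png

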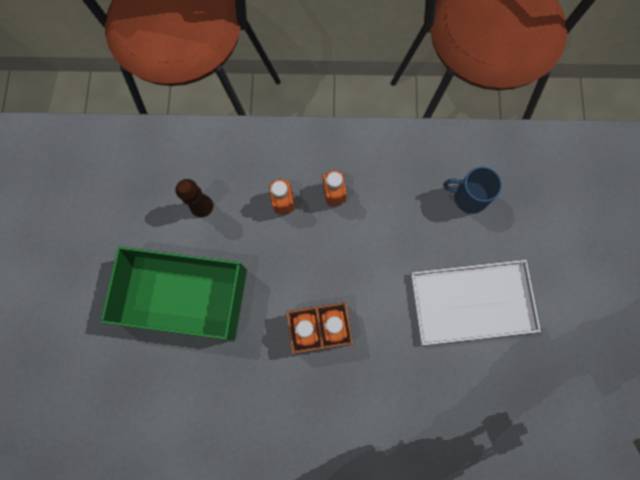

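The side view shows the caddy caps at about (392,251) and (381,270), and the top view shows them at about (305,329) and (334,325). In the top view the bin is on the left at (172,293), the tray on the right at (476,303), and the spare bottles are beyond the caddy at (280,190) and (335,182).

```bash
cat > h.py <<'E'
import numpy as np,cv2,pickle
from scipy.spatial.transform import Rotation as R
def P(d): return d["intrinsics"]@np.c_[cv2.Rodrigues(d["rvec"])[0],d["tvec"]]
def tri(ds,uvs):
    x=cv2.triangulatePoints(P(ds[0]),P(ds[1]),np.array(uvs[0],float),np.array(uvs[1],float)).ravel();return x[:3]/x[3]
def plane(d,uv,z):
    M=P(d);H=np.c_[M[:,:2],M[:,2]*z+M[:,3]];p=np.linalg.solve(H,[*uv,1]);return p[:2]/p[2]
def blobs(m,amin=40):
    n,l,st,c=cv2.connectedComponentsWithStats(m.astype(np.uint8));return [(c[i].round(1).tolist(),st[i].tolist()) for i in range(1,n) if st[i][4]>=amin],l
E
python3 - <<'E'
from h import *
D={n:pickle.load(open(n+".pkl","rb")) for n in("side","top")}
for n,d in D.items():
    f=d["frame"].astype(int);hsv=cv2.cvtColor(d["frame"],cv2.COLOR_RGB2HSV)
    b,_=blobs((f.min(2)>150),60);print(n,"white",b)
    h,s,v=[hsv[...,i].astype(int) for i in range(3)]
    g=(h>50)&(h<75)&(s>120)
    for nm,m in(("green",g),):
        m=m.astype(np.uint8);c=max(cv2.findContours(m,0,2)[0],key=cv2.contourArea)
        print(nm,cv2.minAreaRect(c),cv2.approxPolyDP(c,6,True).reshape(-1,2).tolist())
    cv2.imwrite(f"pics/crop_{n}.png",cv2.resize(d["frame"][{"side":slice(230,330),"top":slice(290,365)}[n],{"side":slice(340,430),"top":slice(270,370)}[n],::-1],None,fx=6,fy=6,interpolation=cv2.INTER_CUBIC))
E
```

```text
side white [([416.8, 205.4], [372, 172, 87, 69, 3336]), ([266.9, 202.8], [260, 197, 16, 15, 150]), ([240.5, 232.1], [233, 225, 17, 17, 191]), ([391.1, 249.2], [383, 242, 18, 18, 210]), ([381.7, 267.7], [374, 260, 17, 18, 225])]
green ((257.9568786621094, 366.4217224121094), (125.312255859375, 184.15304565429688), 42.709388732910156) [[281, 285], [162, 378], [173, 411], [241, 476], [348, 360], [351, 327]]
top white [([334.2, 179.0], [327, 173, 15, 13, 157]), ([278.7, 187.9], [271, 181, 16, 14, 167]), ([469.6, 266.6], [413, 260, 114, 14, 189]), ([471.5, 304.3], [412, 265, 128, 80, 7655]), ([333.8, 324.5], [326, 317, 16, 16, 198]), ([304.2, 328.2], [296, 321, 17, 16, 201])]
green ((173.509765625, 292.6483154296875), (136.58827209472656, 77.71929168701172), 7.539444446563721) [[118, 248], [102, 322], [234, 338], [245, 273], [239, 263]]
```

View pics/crop_top.png

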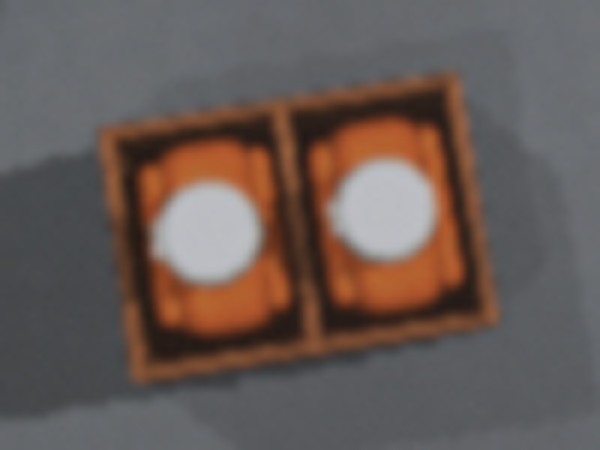

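View pics/crop_side.png

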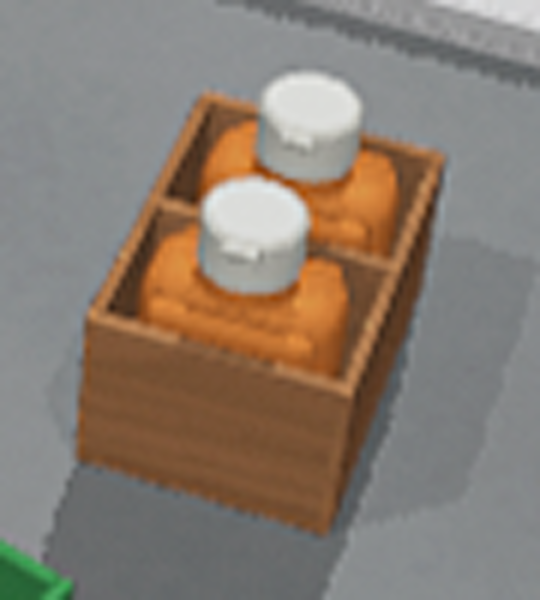

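The crops show the cap centres at top (304.8,328.7) and (334.2,325.0), and at side (382.5,265.3) and (391.8,247.2). The caddy rim corners are clear in both views, and each cap has a small lip on its +y side.

```bash
python3 - <<'E'
from h import *
S,T=[pickle.load(open(n+".pkl","rb")) for n in("side","top")]
cs=lambda a:(340+a[0]/6,230+a[1]/6); ct=lambda a:(270+a[0]/6,290+a[1]/6)
print("capL(+y)",tri([S,T],[cs((255,212)),ct((209,232))])); print("capR",tri([S,T],[cs((311,103)),ct((385,210))]))
c=[tri([S,T],[cs(a),ct(b)]) for a,b in zip([(92,318),(207,95),(442,155),(350,388)],[(101,130),(461,75),(497,322),(135,382)])]
print("rim",np.round(c,4),np.mean(c,0))
r=np.array([plane(T,ct(b),.066) for b in [(101,130),(461,75),(497,322),(135,382)]]);print("plane",r.round(4),r.mean(0))
for i in range(4): e=r[(i+1)%4]-r[i];print(np.linalg.norm(e).round(4),np.degrees(np.arctan2(e[1],e[0])).round(1))
print("capplane",plane(T,ct((209,232)),.099),plane(T,ct((385,210)),.099))
# tray rim corners
f=T["frame"].astype(int)
m=(f.min(2)>125)[255:350,400:550].astype(np.uint8);m=cv2.morphologyEx(m,cv2.MORPH_CLOSE,np.ones((7,7)))
k=max(cv2.findContours(m,0,2)[0],key=cv2.contourArea);b=cv2.boxPoints(cv2.minAreaRect(k))+[400,255]
w=np.array([plane(T,x,.018) for x in b]);print("tray",w.round(3),w.mean(0),cv2.minAreaRect(k))
w=np.array([plane(T,x,.09) for x in [(118,248),(102,322),(234,338),(245,263)]]);print("bin",w.round(3),w.mean(0))
for u,v,z in((334.2,179,.099),(278.7,187.9,.099),(187,187,.142),(482,185,.095)):print("other",plane(T,(u,v),z))
E
```

```text
capL(+y) [0.43519934 0.0472351  0.0962613 ]
capR [ 0.44349752 -0.01147275  0.09706291]
rim [[ 0.4704  0.0874  0.0639]
 [ 0.4923 -0.0375  0.0612]
 [ 0.4081 -0.0505  0.0633]
 [ 0.3861  0.0729  0.0665]] [0.43920836 0.01807343 0.06370483]
plane [[ 0.4702  0.0872]
 [ 0.4913 -0.0376]
 [ 0.4071 -0.0507]
 [ 0.3849  0.0726]] [0.43836331 0.01787549]
0.1265 -80.4
0.0852 -171.1
0.1252 100.2
0.0865 9.8
capplane [0.43435478 0.04682434] [ 0.44256968 -0.01174125]
tray [[ 0.567 -0.18 ]
 [ 0.602 -0.45 ]
 [ 0.44  -0.457]
 [ 0.407 -0.195]] [ 0.50421304 -0.32071015] ((75.5423355102539, 46.47245788574219), (74.22682189941406, 121.64888000488281), 83.51692199707031)
bin [[0.595 0.443]
 [0.441 0.459]
 [0.414 0.189]
 [0.567 0.175]] [0.50442347 0.31676848]
other [ 0.75109804 -0.00708114]
other [0.72929086 0.1107835 ]
other [0.71348883 0.29254587]
other [ 0.74389227 -0.32321607]
```

```bash
cat > go.py <<'E'
# go.py x y z yaw_deg : tool-frame shift (after the turn) and turn still needed, in controller units
import sys;from h import *;from cell import arm
x,y,z,w=map(float,sys.argv[1:]);s=arm.observe()
C=R.from_rotvec(s["ee_rot"]);G=R.from_euler("z",w,degrees=True)*R.from_euler("x",180,degrees=True)
t=np.degrees((C.inv()*G).as_rotvec());d=np.array([x,y,z])-s["position"]
print("turn",(t/120).round(4),"rows>=",np.linalg.norm(t)/6.8,"| shift after turn",(G.inv().apply(d)/.4).round(4),"rows>=",np.linalg.norm(d)/.036)
print("t",s["clock"],"pos",s["position"].round(4),"yaw",(C.apply([1,0,0])).round(3),"F",s["force"].round(1),"w_mm",s["width"]*92,"gf",s["gripper_force"],"q",s["joints"].round(2))
E
python3 go.py 0.4430 -0.0117 0.17 99.6
```

```text
turn [-6.000e-04 -4.000e-04 -6.162e-01] rows>= 10.874552035359136 | shift after turn [1.287  0.6554 0.1401] rows>= 16.122655256194193
t 0.1 pos [ 0.2704 -0.563   0.226 ] yaw [ 0.901  0.433 -0.   ] F [-0.2  0.1 -0.4] w_mm 92.06648064385492 gf 0.0 q [ 1.02  0.44  0.02  1.57 -0.01  1.13 -0.08]
```

```bash
python3 -m creep '[[0,0,0,0,0,-0.056],[0,0,0,0,0,-0.056],[0,0,0,0,0,-0.056],[0,0,0,0,0,-0.056],[0,0,0,0,0,-0.056],[0,0,0,0,0,-0.056],[0,0,0,0,0,-0.056],[0,0,0,0,0,-0.056],[0,0,0,0,0,-0.056],[0,0,0,0,0,-0.056],[0,0,0,0,0,-0.056],[0.075,0.038,0,0,0,0],[0.075,0.038,0,0,0,0],[0.075,0.038,0,0,0,0],[0.075,0.038,0,0,0,0],[0.075,0.038,0,0,0,0],[0.075,0.038,0,0,0,0],[0.075,0.038,0,0,0,0],[0.075,0.038,0,0,0,0]]' -1 20; python3 go.py 0.4430 -0.0117 0.17 99.6
```

```text
clock: 1.68
position: [0.3505, -0.3048, 0.2265]
ee_rot: [-2.028, -2.399, 0.0]
force: [0.4, -0.3, -0.8]
width: 0.999
gripper_force: 0.0
turn [-0.0002 -0.0001 -0.0003] rows>= 0.0060394625486206825 | shift after turn [0.684  0.3501 0.1413] rows>= 8.68114220216473
t 1.6833 pos [ 0.3505 -0.3048  0.2265] yaw [-0.166  0.986  0.   ] F [ 0.4 -0.3 -0.8] w_mm 91.94219213810017 gf 0.0 q [ 0.94  0.21 -0.39  1.92  0.09  1.03  0.67]
```

```bash
python3 -m creep '[[0.076,0.039,0.0157,0,0,0],[0.076,0.039,0.0157,0,0,0],[0.076,0.039,0.0157,0,0,0],[0.076,0.039,0.0157,0,0,0],[0.076,0.039,0.0157,0,0,0],[0.076,0.039,0.0157,0,0,0],[0.076,0.039,0.0157,0,0,0],[0.076,0.039,0.0157,0,0,0],[0.076,0.038,0.0157,0,0,0],[0,0,0,0,0,0],[0,0,0,0,0,0]]'; python3 go.py 0.4430 -0.0117 0.072 99.6; python3 - <<'E'
from h import *;from cell import arm
s=arm.observe();d=arm.get_image("wrist");print(d["mount"].round(4),d["intrinsics"][0],d["intrinsics"][1])
pickle.dump((s,d),open("w1.pkl","wb"));cv2.imwrite("pics/w1.png",d["frame"][:,:,::-1])
E
```

```text
clock: 2.6
position: [0.443, -0.0115, 0.1698]
ee_rot: [-2.022, -2.403, 0.0]
force: [-0.2, -0.8, -0.3]
width: 1.003
gripper_force: 0.0
turn [-0.0004 -0.0004  0.0019] rows>= 0.03585365559106589 | shift after turn [-5.000e-04 -2.000e-04  2.444e-01] rows>= 2.716035258647505
t 2.6 pos [ 0.443  -0.0115  0.1698] yaw [-0.171  0.985  0.001] F [-0.2 -0.8 -0.3] w_mm 92.28756223319904 gf 0.0 q [ 0.4   0.27 -0.59  2.03  0.19  0.9  -0.12]
[[-4.000e-04 -9.623e-01 -2.719e-01  7.260e-02]
 [ 1.000e+00 -3.000e-04 -3.000e-04  0.000e+00]
 [ 2.000e-04 -2.719e-01  9.623e-01 -1.591e-01]
 [ 0.000e+00  0.000e+00  0.000e+00  1.000e+00]] [421.96927878   0.         316.75288161] [  0.         421.96927878 233.00997778]
```

View pics/w1.png

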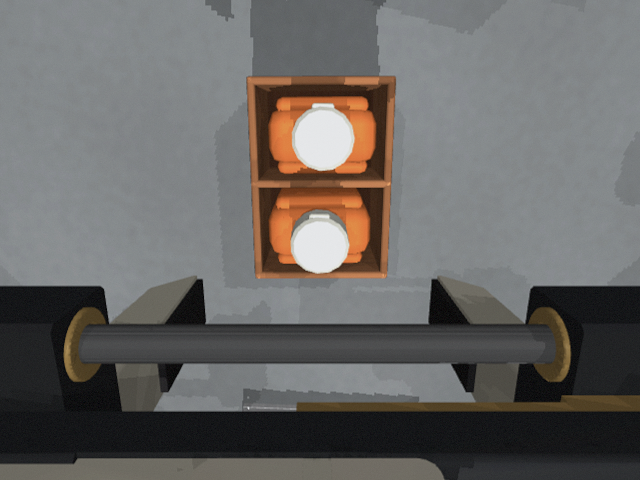

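The wrist view shows the near cap at (320,243) and the far cap at (323,138). The caddy is square to the image, so the yaw is right.

```bash
cat >> h.py <<'E'
def wray(s,d,uv,z):
    M=d["mount"];C=R.from_rotvec(s["ee_rot"]);o=s["position"]+C.apply(M[:3,3])
    r=C.apply(M[:3,:3]@np.linalg.solve(d["intrinsics"],[*uv,1.]));return o+r*(z-o[2])/r[2]
E
python3 - <<'E'
from h import *
s,d=pickle.load(open("w1.pkl","rb"))
for uv,z in(((320,243),.099),((323,138),.099),((247,77),.066),((396,77),.066),((389,277),.066),((256,277),.066)):print(wray(s,d,uv,z).round(4))
E
```

```text
[ 0.4444 -0.0094  0.099 ]
[0.4359 0.0485 0.099 ]
[0.3867 0.0736 0.066 ]
[0.4728 0.0885 0.066 ]
[ 0.4958 -0.0349  0.066 ]
[ 0.4084 -0.05    0.066 ]
```

```bash
python3 -m creep '[[0.002,0,0.06,0,0,0],[0,0,0.06,0,0,0],[0,0,0.06,0,0,0],[0,0,0.04,0,0,0],[0,0,0.022,0,0,0],[0,0,0,0,0,0],[0,0,0,0,0,0]]' -1 20;  python3 -m creep '[[0,0,0,0,0,0],[0,0,0,0,0,0],[0,0,0,0,0,0],[0,0,0,0,0,0],[0,0,0,0,0,0],[0,0,0,0,0,0],[0,0,0,0,0,0],[0,0,0,0,0,0]]' 1 20; python3 go.py 0.443 -0.0107 0.165 99.6
```

```text
clock: 3.23
position: [0.4429, -0.0135, 0.0736]
ee_rot: [-2.03, -2.398, 0.001]
force: [-0.1, -0.4, 0.9]
width: 0.999
gripper_force: 0.0
clock: 3.9
position: [0.443, -0.0126, 0.0734]
ee_rot: [2.028, 2.399, -0.0]
force: [-0.0, -0.7, -0.7]
width: 0.47
gripper_force: 0.0
turn [ 0.      0.     -0.0002] rows>= 0.003243201968810853 | shift after turn [ 0.0048  0.0008 -0.2289] rows>= 2.5441686721141643
t 3.9 pos [ 0.443  -0.0126  0.0734] yaw [-0.166  0.986 -0.   ] F [-0.  -0.7 -0.7] w_mm 43.21803218014368 gf 0.0 q [ 0.32  0.41 -0.52  2.14  0.33  0.67 -0.26]
```

```bash
python3 -m creep '[[0,0,0,0,0,0],[0,0,0,0,0,0],[0,0,0,0,0,0],[0,0,0,0,0,0]]';  python3 -m creep '[[0,0,-0.02,0,0,0],[0,0,-0.05,0,0,0],[0,0,-0.06,0,0,0],[0,0,-0.06,0,0,0],[0,0,-0.03,0,0,0],[0,0,0,0,0,0]]'; python3 go.py 0.565 0.01 0.165 99.6
```

```text
clock: 4.23
position: [0.443, -0.0127, 0.0734]
ee_rot: [2.028, 2.399, -0.0]
force: [-0.7, 0.5, -0.7]
width: 0.366
gripper_force: 20.0
clock: 4.73
position: [0.4446, -0.0124, 0.1644]
ee_rot: [2.026, 2.396, 0.004]
force: [-0.8, 0.9, -0.7]
width: 0.365
gripper_force: 20.0
turn [ 0.0022  0.0005 -0.0002] rows>= 0.04046569087621395 | shift after turn [ 0.0049  0.306  -0.0015] rows>= 3.4009864220957198
t 4.7333 pos [ 0.4446 -0.0124  0.1644] yaw [-0.166  0.986 -0.001] F [-0.8  0.9 -0.7] w_mm 33.58788892710816 gf 19.999696294980822 q [ 0.4   0.27 -0.59  2.04  0.2   0.88 -0.13]
```

```bash
python3 -m creep '[[0,0.03,0,0,0,0],[0.001,0.06,0,0,0,0],[0.001,0.07,0,0,0,0],[0.001,0.07,0,0,0,0],[0.001,0.05,0,0,0,0],[0.001,0.026,0,0,0,0],[0,0,0,0,0,0],[0,0,0.05,0,0,0],[0,0,0.06,0,0,0],[0,0,0.06,0,0,0],[0,0,0.03,0,0,0],[0,0,0,0,0,0],[0,0,0,0,0,0]]'; python3 go.py 0.565 0.01 0.0742 99.6
```

```text
clock: 5.82
position: [0.5626, 0.0096, 0.0812]
ee_rot: [-2.027, -2.398, 0.002]
force: [0.0, -0.2, 0.0]
width: 0.366
gripper_force: 20.0
turn [-0.0008 -0.0001 -0.0001] rows>= 0.014262472901788883 | shift after turn [-0.0001  0.0061  0.0176] rows>= 0.20680425684071033
t 5.8167 pos [0.5626 0.0096 0.0812] yaw [-0.167  0.986  0.   ] F [ 0.  -0.2  0. ] w_mm 33.70998019714166 gf 19.999892263876973 q [ 0.25  0.55 -0.51  1.85  0.35  0.83 -0.27]
```

```bash
python3 -m creep '[[0,0,0.012,0,0,0],[0,0,0.006,0,0,0],[0,0,0,0,0,0],[0,0,0,0,0,0]]'; python3 -m creep '[[0,0,0,0,0,0],[0,0,0,0,0,0],[0,0,0,0,0,0],[0,0,0,0,0,0],[0,0,0,0,0,0],[0,0,0,0,0,0]]' -1; python3 -m creep '[[0,0,-0.05,0,0,0],[0,0,-0.05,0,0,0],[0,0,-0.05,0,0,0],[0,0,0,0,0,-0.0577],[0,0,0,0,0,-0.0577],[0,0,0,0,0,-0.0577],[0,0,0,0,0,-0.0577],[0,0,0,0,0,-0.0577],[0,0,0,0,0,-0.0577],[0,0,0,0,0,-0.0577],[0,0,0,0,0,-0.0577],[0,0,0,0,0,-0.0577],[0,0,0,0,0,-0.0577],[0,0,0,0,0,-0.0577],[0,0,0,0,0,-0.0577],[0,0,0,0,0,-0.0577],[0,0,0,0,0,0],[0,0,0,0,0,0]]'; python3 go.py 0.565 0.01 0.04 189.6;  python3 - <<'E'
from h import *;from cell import arm
s=arm.observe();d=arm.get_image("wrist")
pickle.dump((s,d),open("w2.pkl","wb"));cv2.imwrite("pics/w2.png",d["frame"][:,:,::-1])
b,_=blobs((d["frame"].min(2)>170),200);print(b)
d=arm.get_image("top");f=d["frame"][270:350,270:370];b,_=blobs(f.min(2)>150);print([(plane(d,(c[0][0]+270,c[0][1]+270),.099),c) for c in b])
f=d["frame"];b,_=blobs(f.min(2)>150,60);print([(plane(d,c[0],.097).round(4),c) for c in b])
E
```

```text
clock: 6.15
position: [0.5637, 0.0096, 0.0747]
ee_rot: [2.028, 2.398, 0.001]
force: [-0.5, -0.6, -0.3]
width: 0.371
gripper_force: 20.0
clock: 6.65
position: [0.5634, 0.0097, 0.0742]
ee_rot: [2.028, 2.399, -0.0]
force: [0.5, -0.2, 0.3]
width: 0.758
gripper_force: 0.0
clock: 8.15
position: [0.5633, 0.0096, 0.134]
ee_rot: [0.256, -3.131, -0.001]
force: [-0.1, 0.1, -0.4]
width: 0.998
gripper_force: 0.0
turn [ 0.0003 -0.0001 -0.002 ] rows>= 0.035926790631897826 | shift after turn [-0.0044  0.0003  0.235 ] rows>= 2.6116845350189943
t 8.15 pos [0.5633 0.0096 0.134 ] yaw [-0.987 -0.163  0.   ] F [-0.1  0.1 -0.4] w_mm 91.85336787985945 gf 0.0 q [ 0.52  0.61 -0.92  1.78  0.56  1.04  1.12]
[([9.4, 111.6], [0, 0, 30, 179, 2725]), ([458.1, 16.9], [419, 0, 84, 42, 2628]), ([321.3, 272.2], [289, 244, 69, 60, 2911])]
[(array([0.43525561, 0.04811761]), ([34.2, 58.2], [26, 50, 17, 17, 229]))]
[(array([0.7362, 0.1134]), ([277.7, 185.1], [271, 181, 15, 10, 99])), (array([ 0.5129, -0.3426]), ([497.4, 292.8], [436, 259, 105, 77, 4415])), (array([0.4353, 0.0482]), ([304.2, 328.2], [296, 320, 17, 17, 229]))]
```

View pics/w2.png

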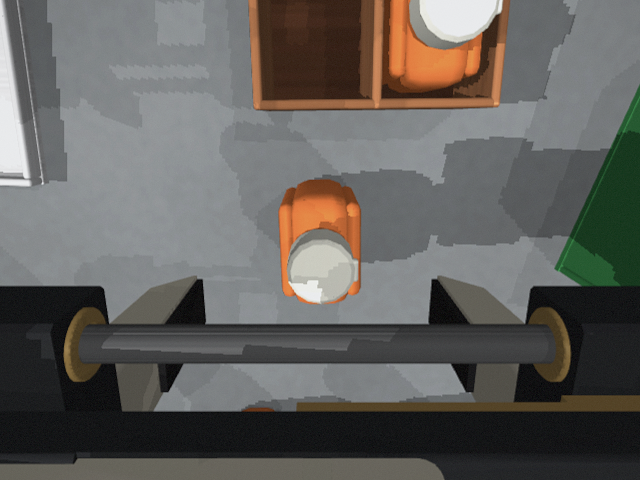

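The wrist view shows the bottle upright at (320,240), centred between the fingers and aligned, with its right cell empty. Next is the descent and the squeeze.

```bash
python3 -m creep '[[0,0,0.06,0,0,0],[0,0,0.06,0,0,0],[0,0,0.06,0,0,0],[0,0,0.04,0,0,0],[0,0,0.015,0,0,0],[0,0,0,0,0,0],[0,0,0,0,0,0]]'; python3 -m creep '[[0,0,0,0,0,0],[0,0,0,0,0,0],[0,0,0,0,0,0],[0,0,0,0,0,0],[0,0,0,0,0,0],[0,0,0,0,0,0],[0,0,0,0,0,0],[0,0,0,0,0,0],[0,0,0,0,0,0],[0,0,0,0,0,0],[0,0,0,0,0,0]]' 1 12; python3 -m creep '[[0,0,0,0,0,0],[0,0,0,0,0,0],[0,0,0,0,0,0]]'; python3 go.py 0.565 0.01 0.04 189.6
```

```text
clock: 8.83
position: [0.5637, 0.01, 0.0408]
ee_rot: [-0.261, 3.13, 0.0]
force: [-0.5, 0.6, 1.3]
width: 0.999
gripper_force: 0.0
clock: 9.75
position: [0.5635, 0.0098, 0.0404]
ee_rot: [-0.263, 3.13, 0.0]
force: [-1.2, 1.3, 3.8]
width: 0.383
gripper_force: 12.0
clock: 10.0
position: [0.5635, 0.0098, 0.0404]
ee_rot: [-0.263, 3.13, 0.0]
force: [-1.0, 0.8, 5.3]
width: 0.384
gripper_force: 12.0
turn [ 0.      0.0001 -0.0001] rows>= 0.002696565446867327 | shift after turn [-0.0038 -0.0002  0.001 ] rows>= 0.04391640472449176
t 10.0 pos [0.5635 0.0098 0.0404] yaw [-0.986 -0.167 -0.   ] F [-1.   0.8  5.3] w_mm 35.35196965866608 gf 11.995423110056436 q [ 0.45  0.72 -0.83  1.86  0.68  0.87  1.02]
```

12 N closes it to 35.4 mm from 46 mm, so each cheek sinks about 5 mm: it's **soft**. I carry it to the tray.

```bash
python3 -m creep '[[0,0,-0.02,0,0,0],[0,0,-0.05,0,0,0],[0,0,-0.06,0,0,0],[0,0,-0.03,0,0,0],[0,0,0,0,0,0],[0.012,-0.03,0,0,0,0],[0.024,-0.055,0,0,0,0],[0.028,-0.066,0,0,0,0],[0.028,-0.066,0,0,0,0],[0.028,-0.066,0,0,0,0],[0.028,-0.066,0,0,0,0],[0.028,-0.066,0,0,0,0],[0.028,-0.066,0,0,0,0],[0.028,-0.066,0,0,0,0],[0.024,-0.055,0,0,0,0],[0.012,-0.03,0,0,0,0],[0,0,0,0,0,0],[0,0,0,0,0,0]]'; python3 go.py 0.498 -0.265 0.0462 187; python3 - <<'E'
from h import *;from cell import arm
s=arm.observe();d=arm.get_image("wrist")
cv2.imwrite("pics/w3.png",d["frame"][:,:,::-1])
E
```

```text
clock: 11.5
position: [0.4995, -0.2572, 0.1036]
ee_rot: [0.261, -3.13, -0.001]
force: [0.2, 1.3, -0.3]
width: 0.383
gripper_force: 12.0
turn [ 0.0005 -0.0001  0.021 ] rows>= 0.3709542572577722 | shift after turn [ 0.0062 -0.019   0.1436] rows>= 1.6104797656007719
t 11.5 pos [ 0.4995 -0.2572  0.1036] yaw [-0.986 -0.165  0.   ] F [ 0.2  1.3 -0.3] w_mm 35.22550424122359 gf 11.970863352762535 q [ 1.    0.64 -0.91  1.82  0.6   0.99  1.57]
```

View pics/w3.png

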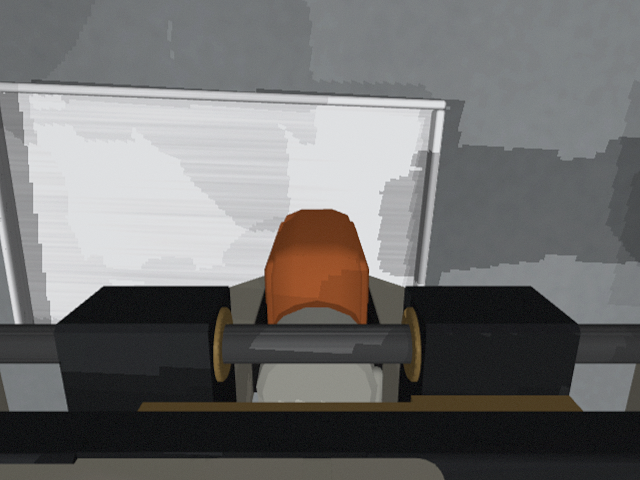

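The bottle hangs upright between the fingers at (317,300) over the tray, inside the tray's right rim at about u=435. I lower it.

```bash
python3 -m creep '[[0.003,-0.01,0.04,0,0,0.01],[0.003,-0.009,0.05,0,0,0.011],[0,0,0.03,0,0,0],[0,0,0.015,0,0,0],[0,0,0.0086,0,0,0],[0,0,0,0,0,0],[0,0,0,0,0,0]]'; python3 go.py 0.498 -0.265 0.0455 187
```

```text
clock: 12.13
position: [0.4992, -0.2647, 0.0473]
ee_rot: [-0.195, 3.135, 0.0]
force: [0.6, -0.7, -0.8]
width: 0.38
gripper_force: 12.0
turn [-0.      0.0004  0.0011] rows>= 0.021176394269415165 | shift after turn [ 0.0031 -0.0004  0.0046] rows>= 0.06200834792710537
t 12.1333 pos [ 0.4992 -0.2647  0.0473] yaw [-0.992 -0.124 -0.001] F [ 0.6 -0.7 -0.8] w_mm 34.97885286750504 gf 11.970734714122955 q [ 0.96  0.71 -0.84  1.86  0.67  0.89  1.49]
```

```bash
python3 -m creep '[[0,0,0.003,0,0,0],[0,0,0,0,0,0],[0,0,0,0,0,0]]'; python3 -m creep '[[0,0,0,0,0,0],[0,0,0,0,0,0],[0,0,0,0,0,0],[0,0,0,0,0,0],[0,0,0,0,0,0],[0,0,0,0,0,0],[0,0,0,0,0,0],[0,0,0,0,0,0],[0,0,0,0,0,0]]' -1; python3 -m creep '[[0,0,-0.04,0,0,0],[0,0,-0.07,0,0,0],[0,0,-0.09,0,0,0],[0,0,-0.09,0,0,0],[0,0,-0.03,0,0,0],[0,0,0,0,0,0]]'; python3 go.py 0.4352 0.0475 0.165 99.6
python3 - <<'E'
from h import *;from cell import arm
a=np.hstack([cv2.resize(arm.get_image(n)["frame"][r,c,::-1],(400,400)) for n,r,c in(("top",slice(230,350),slice(400,560)),("wrist",slice(0,480),slice(0,640)))])
cv2.imwrite("pics/c4.png",a)
E
```

```text
clock: 12.38
position: [0.4988, -0.2655, 0.046]
ee_rot: [-0.193, 3.135, -0.001]
force: [-0.2, 0.2, 0.1]
width: 0.379
gripper_force: 12.0
clock: 13.13
position: [0.4986, -0.2654, 0.0456]
ee_rot: [0.193, -3.136, 0.0]
force: [-1.3, 0.1, -0.4]
width: 0.97
gripper_force: 0.0
clock: 13.63
position: [0.5007, -0.2656, 0.1772]
ee_rot: [-0.193, 3.13, -0.005]
force: [0.2, 0.8, -0.2]
width: 1.0
gripper_force: 0.0
turn [6.000e-04 3.100e-03 7.288e-01] rows>= 12.861590634265804 | shift after turn [ 0.7991 -0.0309  0.0305] rows>= 8.891771595403124
t 13.6333 pos [ 0.5007 -0.2656  0.1772] yaw [-0.992 -0.123 -0.005] F [ 0.2  0.8 -0.2] w_mm 92.03484292074728 gf 0.0 q [ 1.05  0.56 -0.96  1.73  0.51  1.11  1.62]
```

View pics/c4.png

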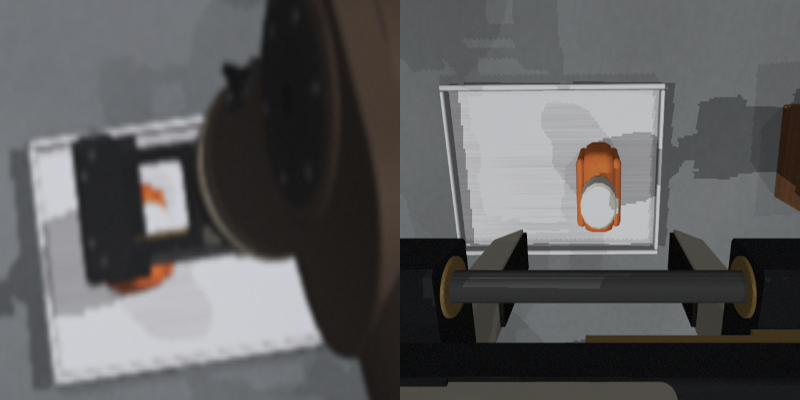

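The bottle stands upright inside the tray. I go for the second one.

```bash
python3 -m creep '[[0,0,0,0,0,0.056],[0,0,0,0,0,0.056],[0,0,0,0,0,0.056],[0,0,0,0,0,0.056],[0,0,0,0,0,0.056],[0,0,0,0,0,0.056],[0,0,0,0,0,0.056],[0,0,0,0,0,0.056],[0,0,0,0,0,0.056],[0,0,0,0,0,0.056],[0,0,0,0,0,0.056],[0,0,0,0,0,0.056],[0,0,0,0,0,0.056],[0.08,-0.003,0,0,0,0],[0.08,-0.003,0,0,0,0],[0.08,-0.003,0,0,0,0],[0.08,-0.003,0,0,0,0],[0.08,-0.003,0,0,0,0]]'; python3 -m creep '[[0.08,-0.003,0,0,0,0],[0.08,-0.003,0,0,0,0],[0.08,-0.003,0,0,0,0],[0.08,-0.003,0,0,0,0],[0.08,-0.003,0.03,0,0,0],[0,0,0,0,0,0],[0,0,0,0,0,0],[0,0,0,0,0,0]]'; python3 go.py 0.4352 0.0475 0.073 99.6
```

```text
clock: 15.23
position: [0.464, -0.1075, 0.1719]
ee_rot: [-2.025, -2.399, 0.002]
force: [0.4, 1.5, 0.6]
width: 0.999
gripper_force: 0.0
clock: 15.9
position: [0.4321, 0.0473, 0.1605]
ee_rot: [-2.024, -2.401, 0.003]
force: [0.4, -0.2, 0.4]
width: 1.001
gripper_force: 0.0
turn [-0.0011  0.0001  0.001 ] rows>= 0.02660704588383735 | shift after turn [-0.0009  0.0077  0.2188] rows>= 2.432395825307421
t 15.9 pos [0.4321 0.0473 0.1605] yaw [-0.169  0.986 -0.   ] F [ 0.4 -0.2  0.4] w_mm 92.12101822468988 gf 0.0 q [ 0.37  0.29 -0.72  2.05  0.25  0.88 -0.32]
```

```bash
python3 -m creep '[[0,0.0077,0.05,0,0,0],[0,0,0.06,0,0,0],[0,0,0.06,0,0,0],[0,0,0.03,0,0,0],[0,0,0.018,0,0,0],[0,0,0,0,0,0],[0,0,0,0,0,0]]' -1 20;  python3 -m creep '[[0,0,0,0,0,0],[0,0,0,0,0,0],[0,0,0,0,0,0],[0,0,0,0,0,0],[0,0,0,0,0,0],[0,0,0,0,0,0],[0,0,0,0,0,0],[0,0,0,0,0,0],[0,0,0,0,0,0],[0,0,0,0,0,0],[0,0,0,0,0,0],[0,0,0,0,0,0]]' 1 20; python3 -m creep '[[0,0,-0.02,0,0,0],[0,0,-0.05,0,0,0],[0,0,-0.06,0,0,0],[0,0,-0.06,0,0,0],[0,0,-0.03,0,0,0],[0,0,0,0,0,0]]'; python3 go.py 0.565 0.01 0.165 99.6
```

```text
clock: 16.48
position: [0.436, 0.0479, 0.0744]
ee_rot: [-2.027, -2.4, 0.001]
force: [-0.4, 0.1, -0.1]
width: 0.999
gripper_force: 0.0
clock: 17.48
position: [0.4358, 0.0486, 0.0743]
ee_rot: [-2.026, -2.401, 0.0]
force: [-1.1, -0.5, 0.8]
width: 0.37
gripper_force: 20.0
clock: 17.98
position: [0.4374, 0.0491, 0.1653]
ee_rot: [2.023, 2.399, 0.005]
force: [0.5, 0.6, -0.6]
width: 0.368
gripper_force: 20.0
turn [0.0022 0.0002 0.0009] rows>= 0.041980971123058146 | shift after turn [-0.1496  0.2982  0.0007] rows>= 3.706813793838865
t 17.9833 pos [0.4374 0.0491 0.1653] yaw [-0.169  0.986 -0.001] F [ 0.5  0.6 -0.6] w_mm 33.85947721091204 gf 19.999775032047182 q [ 0.38  0.29 -0.73  2.04  0.25  0.89 -0.32]
```

```bash
python3 -m creep '[[-0.01,0.02,0,0,0,0],[-0.025,0.05,0,0,0,0],[-0.03,0.06,0,0,0,0],[-0.03,0.06,0,0,0,0],[-0.03,0.06,0,0,0,0],[-0.0246,0.048,0,0,0,0],[0,0,0,0,0,0],[0,0,0.05,0,0,0],[0,0,0.06,0,0,0],[0,0,0.06,0,0,0],[0,0,0.03,0,0,0],[0,0,0.01,0,0,0],[0,0,0,0,0,0],[0,0,0,0,0,0],[0,0,0,0,0,0]]'; python3 go.py 0.565 0.01 0.0746 99.6
```

```text
clock: 19.23
position: [0.5643, 0.0099, 0.0795]
ee_rot: [2.025, 2.4, 0.002]
force: [-0.0, 0.5, -0.6]
width: 0.367
gripper_force: 20.0
turn [0.0009 0.0001 0.0009] rows>= 0.02219547021373078 | shift after turn [-0.0001  0.0018  0.0123] rows>= 0.13840788736104093
t 19.2333 pos [0.5643 0.0099 0.0795] yaw [-0.169  0.986 -0.   ] F [-0.   0.5 -0.6] w_mm 33.75722532335905 gf 20.000054854899645 q [ 0.31  0.58 -0.6   1.85  0.43  0.84 -0.33]
```

```bash
python3 -m creep '[[0,0,0.008,0,0,0],[0,0,0.0043,0,0,0],[0,0,0,0,0,0],[0,0,0,0,0,0]]'; python3 -m creep '[[0,0,0,0,0,0],[0,0,0,0,0,0],[0,0,0,0,0,0],[0,0,0,0,0,0],[0,0,0,0,0,0],[0,0,0,0,0,0]]' -1; python3 -m creep '[[0,0,-0.05,0,0,0],[0,0,-0.05,0,0,0],[0,0,-0.05,0,0,0],[0,0,0,0,0,-0.0577],[0,0,0,0,0,-0.0577],[0,0,0,0,0,-0.0577],[0,0,0,0,0,-0.0577],[0,0,0,0,0,-0.0577],[0,0,0,0,0,-0.0577],[0,0,0,0,0,-0.0577],[0,0,0,0,0,-0.0577],[0,0,0,0,0,-0.0577],[0,0,0,0,0,-0.0577],[0,0,0,0,0,-0.0577],[0,0,0,0,0,-0.0577],[0,0,0,0,0,-0.0577],[0,0,0,0,0,0],[0,0,0,0,0,0]]'; python3 go.py 0.565 0.01 0.04 189.6;  python3 - <<'E'
from h import *;from cell import arm
d=arm.get_image("wrist")
cv2.imwrite("pics/w5.png",d["frame"][:,:,::-1])
E
```

```text
clock: 19.57
position: [0.5643, 0.0097, 0.0744]
ee_rot: [2.025, 2.4, 0.002]
force: [-0.1, -1.0, 5.7]
width: 0.368
gripper_force: 20.0
clock: 20.07
position: [0.5633, 0.0097, 0.0733]
ee_rot: [-2.025, -2.401, 0.0]
force: [-0.6, 0.0, -0.0]
width: 0.752
gripper_force: 0.0
clock: 21.57
position: [0.5633, 0.0096, 0.1332]
ee_rot: [0.26, -3.13, -0.001]
force: [0.3, 0.6, 0.2]
width: 0.998
gripper_force: 0.0
turn [ 0.0003 -0.0002 -0.0009] rows>= 0.016664063560441582 | shift after turn [-4.30e-03  2.00e-04  2.33e-01] rows>= 2.5890424832872774
t 21.5667 pos [0.5633 0.0096 0.1332] yaw [-0.986 -0.165  0.   ] F [0.3 0.6 0.2] w_mm 91.77416123551576 gf 0.0 q [ 0.57  0.65 -1.02  1.78  0.63  1.08  1.06]
```

View pics/w5.png

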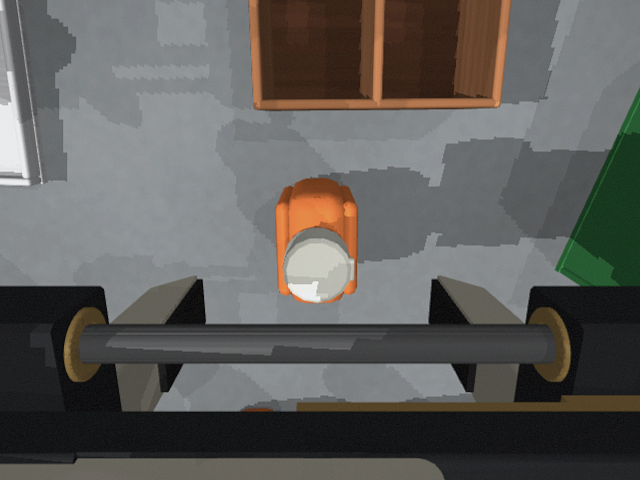

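The second bottle stands upright at (317,240), centred between the fingers, and both caddy cells are empty. Now I squeeze it.

```bash
python3 -m creep '[[0,0,0.06,0,0,0],[0,0,0.06,0,0,0],[0,0,0.06,0,0,0],[0,0,0.04,0,0,0],[0,0,0.013,0,0,0],[0,0,0,0,0,0],[0,0,0,0,0,0]]'; python3 -m creep '[[0,0,0,0,0,0],[0,0,0,0,0,0],[0,0,0,0,0,0],[0,0,0,0,0,0],[0,0,0,0,0,0],[0,0,0,0,0,0],[0,0,0,0,0,0],[0,0,0,0,0,0],[0,0,0,0,0,0],[0,0,0,0,0,0],[0,0,0,0,0,0],[0,0,0,0,0,0],[0,0,0,0,0,0],[0,0,0,0,0,0]]' 1 12; python3 go.py 0.565 0.01 0.04 189.6
```

```text
clock: 22.2
position: [0.5638, 0.01, 0.0409]
ee_rot: [-0.264, 3.13, 0.0]
force: [-0.0, -0.7, 0.7]
width: 0.997
gripper_force: 0.0
clock: 23.37
position: [0.5635, 0.0097, 0.0405]
ee_rot: [-0.266, 3.13, -0.0]
force: [-0.2, -0.8, 5.3]
width: 0.384
gripper_force: 12.0
turn [-0.0001  0.0001  0.001 ] rows>= 0.017191979577449383 | shift after turn [-0.0037  0.0002  0.0012] rows>= 0.0436137100392524
t 23.3667 pos [0.5635 0.0097 0.0405] yaw [-0.986 -0.169 -0.   ] F [-0.2 -0.8  5.3] w_mm 35.34228867568636 gf 12.01459801493911 q [ 0.51  0.76 -0.93  1.86  0.76  0.92  0.96]
```

Same reading as the first, which could also be the pads stopping on the rigid 35 mm cap. A lighter grip will show whether the width really follows a spring.

```bash
python3 -m creep '[[0,0,0,0,0,0],[0,0,0,0,0,0],[0,0,0,0,0,0],[0,0,0,0,0,0],[0,0,0,0,0,0],[0,0,0,0,0,0]]' 1 5; python3 -m creep '[[0,0,0,0,0,0],[0,0,0,0,0,0],[0,0,0,0,0,0],[0,0,0,0,0,0],[0,0,0,0,0,0]]' 1 12;python3 go.py 0.51 -0.365 0.0455 187
```

```text
clock: 23.87
position: [0.5635, 0.0097, 0.0403]
ee_rot: [-0.266, 3.13, 0.0]
force: [0.1, -0.0, 4.7]
width: 0.435
gripper_force: 5.0
clock: 24.28
position: [0.5635, 0.0097, 0.0404]
ee_rot: [-0.266, 3.13, -0.0]
force: [-2.0, -0.3, 5.6]
width: 0.384
gripper_force: 12.0
turn [-0.0001  0.0001  0.0226] rows>= 0.39971128301909215 | shift after turn [ 0.247  -0.9135 -0.0127] rows>= 10.515713873121886
t 24.2833 pos [0.5635 0.0097 0.0404] yaw [-0.986 -0.169 -0.   ] F [-2.  -0.3  5.6] w_mm 35.341266558234466 gf 12.01796024426585 q [ 0.51  0.76 -0.93  1.86  0.76  0.92  0.96]
```

It gives 40.0 mm at 5 N and 35.3 mm at 12 N, and it springs back. The second bottle is **soft** too, so it goes to the tray. I lift it high to clear the first one.

```bash
python3 -m creep '[[0,0,-0.02,0,0,0],[0,0,-0.06,0,0,0],[0,0,-0.07,0,0,0.011],[0,0,-0.07,0,0,0.011],[0,0,-0.07,0,0,0],[0,0,-0.05,0,0,0],[0,0,-0.02,0,0,0],[0.007,-0.025,0,0,0,0],[0.015,-0.055,0,0,0,0],[0.017,-0.064,0,0,0,0],[0.017,-0.064,0,0,0,0],[0.017,-0.064,0,0,0,0],[0.017,-0.064,0,0,0,0],[0.017,-0.064,0,0,0,0],[0.017,-0.064,0,0,0,0]]';python3 go.py 0.51 -0.365 0.0455 187; python3 -m creep '[[0.017,-0.064,0,0,0,0],[0.017,-0.064,0,0,0,0],[0.017,-0.064,0,0,0,0],[0.017,-0.064,0,0,0,0],[0.017,-0.064,0,0,0,0],[0.017,-0.064,0,0,0,0],[0.012,-0.045,0,0,0,0],[0.008,-0.02,0,0,0,0],[0,0,0,0,0,0],[0,0,0,0,0,0]]';python3 go.py 0.51 -0.365 0.0455 187
```

```text
clock: 25.53
position: [0.5353, -0.183, 0.1822]
ee_rot: [0.193, -3.133, -0.001]
force: [-0.5, -0.6, -0.9]
width: 0.38
gripper_force: 12.0
turn [ 0.0003 -0.0013  0.0004] rows>= 0.02517965557854207 | shift after turn [ 0.1183 -0.444   0.3417] rows>= 6.3623125890586865
t 25.5333 pos [ 0.5353 -0.183   0.1822] yaw [-0.992 -0.123  0.003] F [-0.5 -0.6 -0.9] w_mm 34.97048049576498 gf 11.986652853665873 q [ 0.94  0.61 -1.07  1.72  0.58  1.17  1.41]
clock: 26.37
position: [0.5102, -0.3641, 0.1831]
ee_rot: [0.194, -3.135, -0.003]
force: [0.4, 0.9, 0.0]
width: 0.38
gripper_force: 12.0
turn [ 0.0008 -0.0005  0.0007] rows>= 0.020305454104434864 | shift after turn [ 0.0007 -0.0023  0.3441] rows>= 3.823245522396434
t 26.3667 pos [ 0.5102 -0.3641  0.1831] yaw [-0.992 -0.123  0.001] F [0.4 0.9 0. ] w_mm 34.93614653492567 gf 11.986798904836178 q [ 1.16  0.7  -1.04  1.56  0.62  1.24  1.72]
```

```bash
python3 -m creep '[[0,-0.002,0.05,0,0,0],[0,0,0.07,0,0,0],[0,0,0.07,0,0,0],[0,0,0.07,0,0,0],[0,0,0.05,0,0,0],[0,0,0.02,0,0,0],[0,0,0.009,0,0,0],[0,0,0,0,0,0],[0,0,0,0,0,0],[0,0,0,0,0,0]]';python3 go.py 0.51 -0.365 0.0455 187
```

```text
clock: 27.2
position: [0.5119, -0.3656, 0.0502]
ee_rot: [-0.194, 3.134, -0.002]
force: [0.8, 0.4, -0.7]
width: 0.382
gripper_force: 12.0
turn [-0.0006  0.0009  0.0008] rows>= 0.023616642841679848 | shift after turn [0.0046 0.0021 0.0119] rows>= 0.14319538475243143
t 27.2 pos [ 0.5119 -0.3656  0.0502] yaw [-0.992 -0.124 -0.002] F [ 0.8  0.4 -0.7] w_mm 35.17836863945718 gf 11.98666239157319 q [ 1.11  0.83 -0.94  1.69  0.76  1.03  1.61]
```

```bash
python3 -m creep '[[0,0,0.006,0,0,0],[0,0,0.004,0,0,0],[0,0,0.001,0,0,0],[0,0,0,0,0,0],[0,0,0,0,0,0]]'; python3 -m creep '[[0,0,0,0,0,0],[0,0,0,0,0,0],[0,0,0,0,0,0],[0,0,0,0,0,0],[0,0,0,0,0,0],[0,0,0,0,0,0],[0,0,0,0,0,0],[0,0,0,0,0,0],[0,0,0,0,0,0]]' -1; python3 -m creep '[[0,0,-0.04,0,0,0],[0,0,-0.07,0,0,0],[0,0,-0.09,0,0,0],[0,0,-0.09,0,0,0],[0,0,-0.09,0,0,0],[0.09,0,-0.03,0,0,0],[0.09,0,0,0,0,0],[0.03,0,0,0,0,0],[0,0,0,0,0,0],[0,0,0,0,0,0],[0,0,0,0,0,0]]'
python3 - <<'E'
from h import *;from cell import arm
a=np.hstack([cv2.resize(arm.get_image(n)["frame"][:,:,::-1],(400,300)) for n in("side","wrist")])
cv2.imwrite("pics/c6.png",a);print(arm.observe()["clock"])
E
```

```text
clock: 27.62
position: [0.5114, -0.366, 0.0454]
ee_rot: [-0.193, 3.135, -0.002]
force: [-0.8, -0.2, 6.3]
width: 0.379
gripper_force: 12.0
clock: 28.37
position: [0.5108, -0.3656, 0.0442]
ee_rot: [0.194, -3.135, -0.0]
force: [0.4, -0.1, 0.5]
width: 0.972
gripper_force: 0.0
clock: 29.28
position: [0.4285, -0.3756, 0.2091]
ee_rot: [-0.195, 3.134, -0.001]
force: [1.0, 0.2, -1.0]
width: 0.999
gripper_force: 0.0
29.3833
```

View pics/c6.png

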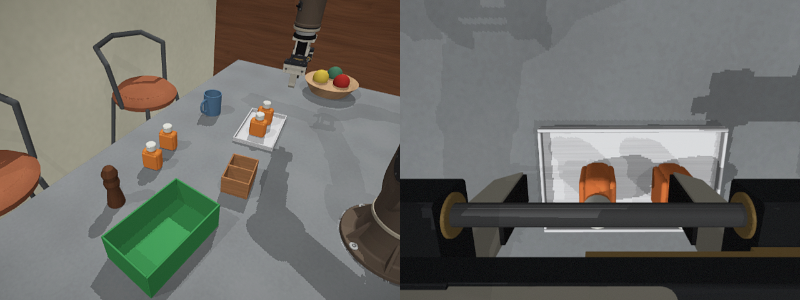

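Both bottles stand upright in the tray, at (265,110) and (258,125) in the side view. The caddy and bin are empty, everything else is untouched, and the gripper is clear.

```bash
python3 -c "
from cell import arm
print(arm.sign_off())"
```

```text
the job is handed in; nothing more can be done
None
```

Both caddy bottles tested soft (about 46 to 35 mm at 12 N) and now stand upright in the aluminium tray; the bin is empty, nothing else was touched, and I handed the job in at about 29 s.

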